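# Rack the filling heads and close the retaining bar

## Task

Put the two washed filling heads away in the sloping drip rack: lay each one into the seat of its own width, nozzle down the slope and through the notch, flat on the seat's floor and slid fully home against the foot stop; set them in, do not drop them. When both are home, swing the rack's retaining bar all the way down over them, and let go. Do not disturb the jug and the bottle.

Things in the scene. Friction and masses are not known exactly. Their poses are not given: they have to be found in the camera images.
- head_narrow_center (a point): Narrow filling head: aluminium block 100 long, 32 wide, 40 mm high; thin steel nozzle on its front, black cap 12 mm long on its back. Site half-way up the block's centre (20 mm above the bench), near the centre of mass; x along its length, nozzle to -x, y across, z up. 0.3 to 0.6 kg, loose, nozzle roughly towards the robot.
- head_narrow_tip (a point): Free end of the narrow head's nozzle, 110 mm ahead (-x) of the block's centre. The nozzle is 13 mm across, 60 mm long, with a 21 mm ring 18 to 26 mm in front of the block.
- head_wide_center (a point): Wide filling head: aluminium block 80 long, 50 wide, 40 mm high; thick steel nozzle on its front, black cap 12 mm long on its back. Site half-way up the block's centre (20 mm above the bench), near the centre of mass; x along its length, nozzle to -x, y across, z up. 0.3 to 0.6 kg, loose, nozzle roughly towards the robot.
- head_wide_tip (a point): Free end of the wide head's nozzle, 80 mm ahead (-x) of the block's centre. The nozzle is 26 mm across, 40 mm long, with a 33 mm ring 18 to 26 mm in front of the block.
- rack: Steel drip rack fixed to the bench, 250 by 270 mm, carrying two seats side by side (124 mm apart, narrow one at +y). The seats slope at 35 degrees to the bench, rising along the rack's +x, away from the robot. Origin: middle of its underside. The seats are grippy: a head does not slide down by itself. Cross bars and frame lie more than 10 mm below the seats' floors.
- cradle_narrow: White seat for the narrow head, 40 mm wide inside, 100 mm long. Origin: middle of its floor at the foot stop; x up the slope, y across, z square off the floor. Stop plate at x -8 to 0, 34 mm high, with a 24 mm notch open upwards. Cheeks 6 mm thick, 17 mm high at x 0-16 and 84-100 only; between them a bare 22 mm wide floor rail. Head home: centre at x 50, y 0, z 20 mm, axes parallel.
- cradle_wide: White seat for the wide head, 58 mm wide inside, 80 mm long. Origin: middle of its floor at the foot stop; x up the slope, y across, z square off the floor. Stop plate at x -8 to 0, 34 mm high, with a 36 mm notch open upwards. Cheeks 6 mm thick, 17 mm high at x 0-16 and 64-80 only; between them a bare 40 mm wide floor rail. Head home: centre at x 40, y 0, z 20 mm, axes parallel.
- bar (a joint): Angle of the retaining bar, rad. 0 is closed: the bar lies across both seats 3 mm above the seated blocks, 60 mm up the slope from the foot stops, arms parallel to the slope. Grows as it swings up and away from the robot; starts open at 2.0 to 2.4, near upright, the rod about 265 mm above the bench. Stiff hinge: stays where left, takes 2 to 4 N at the bar to move.
- bar_mid (a point): Middle of the retaining bar: a level steel rod 10 mm thick and 216 mm long across the rack, carried by an 85 mm arm at each end. y runs along the rod; x points from the rod to the hinge line.
- bar_hinge (a point): Middle of the bar's hinge line, at the rack's upper end, half-way between the seats; the line runs along the seats' y, 145 mm up the slope from the foot stops and 48 mm off the seats' floors. The hinge posts stand 118 mm to either side.
- jug_center (a point): Centre, half-way up, of a stainless jug 84 mm wide (handle at +y), 85 mm high, standing behind the heads. Leave alone.
- bottle_center (a point): Centre, half-way up, of a closed white bottle 60 mm wide, 120 mm high, standing behind the heads. Leave alone.
There are look-alikes about, which are no part of the job. What is shaped like the part that bears head_wide_center but blue is not meant. What is shaped like the part that bears head_narrow_center but blue is not meant.

How it is judged:
By the outcome, as a careful person would: the job done as asked, in the order asked, and still so for the second after the job is handed in, with the robot touching nothing.
It also fails if it takes over 72 s, if anything falls off the work surface, if the arm or the gripper's body presses on something with over 40 N, if the wrist force passes 120 N, or if a joint passes its speed limit or range.

## Robot

A 6-joint arm with a two-finger parallel gripper is mounted at the origin on the work surface. World frame = base frame: x ahead of the robot, y to its left, z up, the work surface at z = 0. Lengths are in m, angles in rad, forces in N, time in s.
With the tool pointing down it reaches from about 0.35 to 0.775 m from the base axis. Payload 5.5 kg.
Tool frame: the origin (TCP) lies on the centre line of the jaws, within the pads' length; the fingertips stand 11 mm ahead of it and the grasp point (between the pads) lies 8 mm behind it; z points along the fingers, y is the line along which they close (so a half turn about z gives the same grasp; the last joint's range is limited). The gripper opens to 85 mm and grips with 20 to 120 N. Pads are 22 mm wide; open, the fingers measure 114 mm over their backs; the gripper's body (76 mm by 85 mm) begins 54 mm behind the grasp point. The pads swing forward as they close: fully open they stand 13 mm farther back than shut.
Start: joints at [1.172, 0.313, 0.046, 1.304, 0, 1.431], TCP at [0.147, 0.556, 0.242] pointing down, gripper open.
Joint ranges: [-2.76, 2.76], [-0.86, 1.69], [-1.03, 1.26], [-2.2, 2.34], [-1.47, 1.5], [-3.14, 3.14]. Speed limits (rad/s): [2.57, 2.57, 3.14, 3.14, 3.14, 3.14].

## Interface

Orientations are given as a unit quaternion [w, x, y, z].
In Python, from workcell import get_state, eyes, env gives the robot as it stands.
- The arm moves only by the shell command python3 -m inch 'ROWS' [OPENING] [FORCE]. ROWS is JSON, one flat list of numbers, 4 for each row, row after row: the shift along the tool's x, y, z in cm, then the turn about the tool's z in rad. A call has exactly 5 rows; each row shifts and turns the commanded pose from where the row before left it, along the tool's axes as they then stand; what a row does not reach is not made up. A row lasts 1/12 s, in which the tool goes at most 41.7 mm and 7.16 degrees, less where a joint would pass 70% of its speed; a pose out of reach is approached as far as the arm can. A call is refused whole if a number of a shift passes 4.17 or a number of a turn 0.125, either way. A call with a gripper value outside its range is refused whole. OPENING is the opening, from -1 (shut) to 1 (fully open), set as the call begins (- or left out, the last holds). The fingers move at their own pace and stop on an object; FORCE is the grip in N (left out, the last holds). Time passes only in rows, so rows that do not move let the fingers close, or fill a call up. It gives the time, the measured TCP pose, the force, the opening and the grip force at its end, in the units of the state.
- get_state(): the state, without advancing time (a new reading comes with each control period).
- eyes.read_camera(name): name is "scene" or "top" or "wrist"; returns the picture (400x640x3 uint8, red, green, blue); there is no depth.
- eyes.camera_info(name): a dict with "fovy" (degrees; the focal length in pixels is half the picture's height over the tangent of half this angle, whatever the lens; pixels are square), "cx", "cy" (the principal point, pixels), "xyz" and "orientation" of the camera in the world. Camera axes: x right, y down, z forward; pixel columns grow to the right and rows downward; lengths in m; the calibration is good to about 2 mm. A picture is of the moment at which its call begins: read the wrist's pose just before it. camera_info takes no time and is no camera call; for the wrist camera it gives the pose at the moment of the call.
- env.hand_in(): hands the job in; it is judged then, once.
The state is a dict: "clock": time; "joint_pos": joint angles; "qvel": joint speeds; "tau": joint torques, N m; "tcp_pos": TCP position; "orientation": TCP orientation; "wrist_force": force on the tool from outside, world axes, zero at the start; "ft_torque": the same for the moment, N m; "finger_gap": finger opening in m; "grip_force": force on a finger pad.
Only numpy, scipy, OpenCV 4.12 (cv2) and the standard library are available. Lean on these libraries where they do the work, as an engineer would, in place of code of your own. Each camera call takes 0.05 s, during which the arm holds its last target. There are 200 camera calls.

## Working session

There is one attempt and no reset: what is moved stays moved. The work goes in short steps, Python scripts to look and compute and a shell command to move; the robot and the scene stay as the last step left them, time stands still between calls to the robot, and variables do not carry over. Pictures are saved under pics/ and viewed, at most 10 in all, crops included, and the job is handed in when it is done.

```bash
mkdir -p pics
python3 - <<'E'
from workcell import get_state, eyes, env
import cv2,json
for n in ("top","scene"):
    print(n,eyes.camera_info(n)); cv2.imwrite(f"pics/{n}0.png",eyes.read_camera(n)[:,:,::-1])
print("wrist",eyes.camera_info("wrist"))
s=get_state();print(s)
E
```

```text
top {'fovy': 53.72390450690331, 'cx': 319.9064120248891, 'cy': 202.94485562950325, 'xyz': array([0.34638163, 0.14260547, 1.2074612 ]), 'orientation': array([ 0.0605005 , -0.69461993,  0.71313904, -0.07263302])}
scene {'fovy': 53.05452400017787, 'cx': 318.1582277630619, 'cy': 199.74855293838758, 'xyz': array([1.41584091, 0.10424299, 0.72584273]), 'orientation': array([-0.33612109,  0.62639235,  0.6229676 , -0.32644541])}
wrist {'fovy': 69.78696372486476, 'cx': 318.7779256954888, 'cy': 198.66186078598494, 'xyz': array([0.07530964, 0.57441241, 0.37306113]), 'orientation': array([0.11550708, 0.78373083, 0.60391025, 0.08784361])}
{'clock': 0.1, 'joint_pos': array([ 1.17239918e+00,  3.13948597e-01,  4.51082092e-02,  1.30356230e+00,
       -7.87462122e-06,  1.43120039e+00]), 'qvel': array([-0.00036042, -0.00101746,  0.00298415,  0.00160448,  0.00056951,
       -0.00174179]), 'tau': array([ 3.23607557e-03, -4.81725526e+01,  2.99244046e+01,  1.27411415e-02,
       -9.57915177e-05,  1.07692961e-05]), 'tcp_pos': array([0.14700223, 0.55546344, 0.24149113]), 'orientation': array([-2.09661118e-04,  1.29039736e-01,  9.91639098e-01, -7.75343749e-04]), 'wrist_force': array([ 0.34750395, -0.02450803,  0.84713249]), 'ft_torque': array([-0.02389693,  0.0046783 ,  0.02271911]), 'grip_force': 0.0, 'finger_gap': 0.08509043344568479}
```

View pics/top0.png

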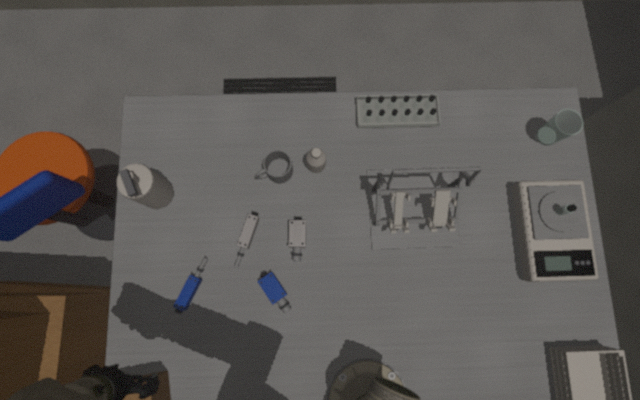

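View pics/scene0.png

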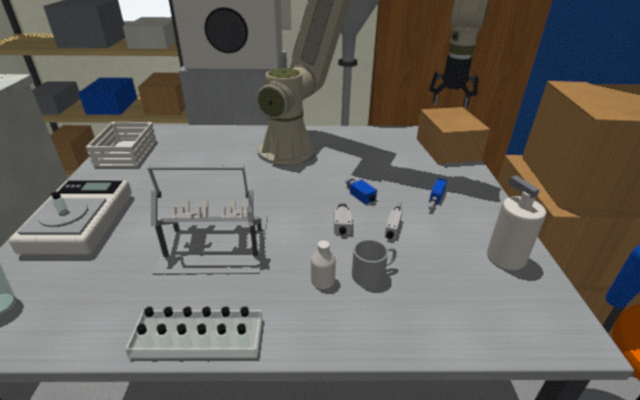

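The top view shows the narrow head at about (247,230), the wide head at (297,235), the jug at (277,167) and the bottle at (316,157). The rack is at (417,210), with the narrow seat at (399,210) and the wide seat at (442,208). The blue look-alikes are at (190,290) and (273,288).

```bash
cat > h.py <<'E'
import numpy as np, cv2
from scipy.spatial.transform import Rotation as R
from workcell import get_state, eyes, env
def rot(q): return R.from_quat(np.roll(q,-1)).as_matrix()
def ray(ci,u,v):
    f=200/np.tan(np.radians(ci['fovy']/2))
    d=rot(ci['orientation'])@np.array([(u-ci['cx'])/f,(v-ci['cy'])/f,1.]); return np.array(ci['xyz']),d/np.linalg.norm(d)
def onz(ci,u,v,z):
    o,d=ray(ci,u,v); return o+d*(z-o[2])/d[2]
def proj(ci,p):
    f=200/np.tan(np.radians(ci['fovy']/2)); c=rot(ci['orientation']).T@(np.array(p)-ci['xyz'])
    return np.array([ci['cx']+f*c[0]/c[2],ci['cy']+f*c[1]/c[2]])
def tri(c1,p1,c2,p2):
    o1,d1=ray(c1,*p1);o2,d2=ray(c2,*p2)
    t=np.linalg.lstsq(np.c_[d1,-d2],o2-o1,rcond=None)[0]; a=o1+t[0]*d1;b=o2+t[1]*d2
    return (a+b)/2,np.linalg.norm(a-b)
def tool():
    s=get_state(); return s['tcp_pos'],rot(s['orientation'])
def to_tool(p):   # shift in cm along tool axes to bring TCP to p
    t,M=tool(); return M.T@(np.array(p)-t)*100
E
python3 - <<'E'
from h import *
ci=eyes.camera_info('top'); im=cv2.imread('pics/top0.png')
for n,p in dict(nar_c=(247,230),nar_tip=(238,264),wid_c=(297,233),wid_tip=(298,260)).items(): print(n,onz(ci,*p,.03).round(3))
a=cv2.resize(im[195:275,215:325],None,fx=5,fy=5,interpolation=cv2.INTER_CUBIC)
b=cv2.resize(im[155:260,360:485],None,fx=4,fy=4,interpolation=cv2.INTER_CUBIC)
cv2.imwrite('pics/heads.png',a);cv2.imwrite('pics/rack.png',b)
s=get_state();print(R.from_matrix(rot(s['orientation'])).as_matrix().round(3))
E
```

```text
nar_c [0.494 0.339 0.03 ]
nar_tip [0.394 0.365 0.03 ]
wid_c [0.481 0.19  0.03 ]
wid_tip [0.401 0.189 0.03 ]
[[-0.967  0.256 -0.001]
 [ 0.256  0.967 -0.001]
 [ 0.    -0.002 -1.   ]]
```

View pics/rack.png

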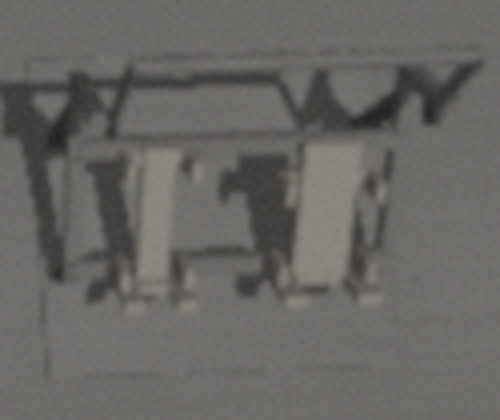

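The rack crop shows the narrow seat on the left with the floor strip at crop x 140-180, the wide seat at 298-362, and the bar across the top at y≈75. I'll move over the narrow head; the tool's axes are already about parallel to it.

```bash
python3 -m inch '[-3.9,-1.2,0,0,-3.9,-1.2,0,0,-3.9,-1.2,0,0,-3.9,-1.2,0,0,-3.9,-1.2,0,0]'; python3 -m inch '[-3.9,-1.2,0,0,-3.9,-1.2,0,0,-3.9,-1.2,0,0,-3.9,-1.2,0,0,-3.9,-1.2,0,0]'; python3 -m inch '[0,0,3,0,0,0,3,0,0,0,0,0,0,0,0,0,0,0,0,0]'
python3 - <<'E'
from h import *
np.set_printoptions(precision=4,suppress=True)
ci=eyes.camera_info('wrist'); im=eyes.read_camera('wrist')[:,:,::-1]; cv2.imwrite('pics/w1.png',im)
t,M=tool(); print(t,M, M.T@(ci['xyz']-t), M.T@rot(ci['orientation'])); import pickle; pickle.dump((ci,t,M),open('w1.pkl','wb'))
print(proj(ci,[.494,.339,.04]))
E
```

```text
clock: 0.52
tcp_pos: [0.3213, 0.4467, 0.2419]
orientation: [-0.0, 0.129, 0.992, -0.0]
wrist_force: [0.3, 0.5, -0.1]
finger_gap: 0.0855
grip_force: 0.0
clock: 0.93
tcp_pos: [0.4947, 0.3386, 0.2419]
orientation: [-0.0, 0.129, 0.992, -0.0]
wrist_force: [1.0, 1.1, -0.1]
finger_gap: 0.0851
grip_force: 0.0
clock: 1.35
tcp_pos: [0.4934, 0.3405, 0.1834]
orientation: [0.0, 0.129, 0.992, 0.0]
wrist_force: [0.2, -0.6, -0.1]
finger_gap: 0.0853
grip_force: 0.0
[0.4939 0.3409 0.1842] [[-0.9669  0.255   0.0021]
 [ 0.255   0.9669  0.0012]
 [-0.0018  0.0017 -1.    ]] [ 0.0743 -0.0006 -0.1308] [[ 0.0005 -0.9582 -0.286 ]
 [ 1.      0.0009 -0.0013]
 [ 0.0015 -0.286   0.9582]]
[317.6518 191.5033]
```

View pics/w1.png

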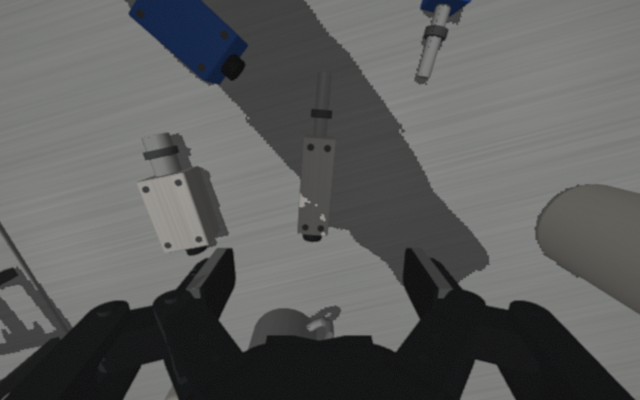

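The narrow head is in the arm's shadow. Its top face runs from its front edge at (303–335,137) to its rear edge at (297–326,235), with the nozzle tip at (325,72). The wide head's top corners are about (139,184), (185,172), (207,243) and (166,251). The blue ones are the look-alikes.

Run:
```python
from h import *; import pickle
np.set_printoptions(precision=4,suppress=True)
ci,t,M=pickle.load(open('w1.pkl','rb'))
P=lambda u,v,z:onz(ci,u,v,z)
for n,q,tp in (('nar',[(303,137),(335,138),(326,236),(297,235)],(325,73)),('wide',[(139,184),(185,172),(207,243),(166,251)],(157,136))):
    p=np.array([P(*a,.04) for a in q]); c=p.mean(0); ax=(p[0]+p[1]-p[2]-p[3])/2; 
    tip=P(*tp,.02)
    print(n,'c',c,'len',np.linalg.norm(ax),'wid',np.linalg.norm(p[0]-p[1]),np.linalg.norm(p[2]-p[3]),'dir',np.degrees(np.arctan2(ax[1],ax[0])),'tip',tip,np.linalg.norm(tip[:2]-c[:2]),np.degrees(np.arctan2(*(tip-c)[1::-1])))
print('tool x dir',np.degrees(np.arctan2(M[1,0],M[0,0])),'c in tool cm nar',)
```

```text
nar c [0.4908 0.3372 0.04  ] len 0.1004170847396094 wid 0.030115402947414313 0.030204149551393066 dir 160.80579200500426 tip [0.3884 0.3741 0.02  ] 0.10889861415271394 160.20349789454409
wide c [0.4797 0.1923 0.04  ] len 0.07566603005940785 wid 0.048461679493176306 0.045406651654965505 dir 176.05461332586714 tip [0.402  0.1958 0.02  ] 0.07771768531136038 177.3994295403457
tool x dir 165.22447441840802 c in tool cm nar
```

```bash
python3 -m inch '[0.2,-0.44,4,0.08,0,0,4,0,0,0,4,0,0,0,3,0,0,0,0,0]' 1; python3 -m inch '[0,0,1.7,0,0,0,0,0,0,0,0,0,0,0,0,0,0,0,0,0]'; python3 -m inch '[0,0,0,0,0,0,0,0,0,0,0,0,0,0,0,0,0,0,0,0]' -1 35;python3 -m inch '[0,0,0,0,0,0,0,0,0,0,0,0,0,0,0,0,0,0,0,0]'; python3 -m inch '[0,0,0,0,0,0,0,0,0,0,0,0,0,0,0,0,0,0,0,0]'
```

```text
clock: 1.82
tcp_pos: [0.4869, 0.3353, 0.028]
orientation: [-0.003, 0.168, 0.986, -0.002]
wrist_force: [-1.7, -0.9, 0.2]
finger_gap: 0.0856
grip_force: 0.0
clock: 2.23
tcp_pos: [0.4919, 0.3373, 0.0178]
orientation: [0.002, 0.168, 0.986, 0.001]
wrist_force: [-0.8, -0.7, 0.3]
finger_gap: 0.0854
grip_force: 0.0
clock: 2.65
tcp_pos: [0.4908, 0.3367, 0.0157]
orientation: [0.0, 0.169, 0.986, 0.001]
wrist_force: [0.4, 2.2, 4.3]
finger_gap: 0.0317
grip_force: 36.1
clock: 3.07
tcp_pos: [0.4908, 0.3367, 0.0157]
orientation: [0.0, 0.169, 0.986, 0.0]
wrist_force: [0.0, 1.9, 4.3]
finger_gap: 0.0318
grip_force: 36.1
clock: 3.48
tcp_pos: [0.4908, 0.3367, 0.0157]
orientation: [0.0, 0.169, 0.986, 0.0]
wrist_force: [0.4, 1.9, 4.8]
finger_gap: 0.0315
grip_force: 36.2
```

```bash
python3 -m inch '[0,0,-4,0,0,0,-4,0,0,0,-4,0,0,0,-4,0,0,0,-4,0]'
python3 - <<'E'
from h import *
np.set_printoptions(precision=4,suppress=True)
ci=eyes.camera_info('top')
for n,p,z in (('nfoot',(397.5,226),.06),('wfoot',(440.5,226),.06),('ntop',(400,192.5),.117),('wtop',(443.7,190.8),.106)): print(n,onz(ci,*p,z))
t,M=tool();print(t,M)
E
```

```text
clock: 3.9
tcp_pos: [0.4889, 0.3351, 0.2151]
orientation: [-0.002, 0.169, 0.986, -0.002]
wrist_force: [1.3, 0.4, -4.9]
finger_gap: 0.0313
grip_force: 36.8
nfoot [ 0.4906 -0.106   0.06  ]
wfoot [ 0.4873 -0.2327  0.06  ]
ntop [ 0.5787 -0.1069  0.117 ]
wtop [ 0.583  -0.2356  0.106 ]
[0.4889 0.3351 0.2151] [[-0.9431  0.3325 -0.0039]
 [ 0.3326  0.9431 -0.0028]
 [ 0.0027 -0.0039 -1.    ]]
```

```bash
python3 -m inch '[0,0,-2.8,-0.113,0,0,-2.8,-0.113,0,0,-2.8,-0.114,0,-4,0,0,0,-4,0,0]'; python3 -m inch '[0,-4,0,0,0,-4,0,0,0,-4,0,0,0,-4,0,0,0,-4,0,0]'; python3 -m inch '[-3,-2,0,0,-3,0,0,0,0,0,0,0,0,0,0,0,0,0,0,0]'
python3 - <<'E'
from h import *; import pickle
np.set_printoptions(precision=4,suppress=True)
ci=eyes.camera_info('wrist'); im=eyes.read_camera('wrist')[:,:,::-1]; cv2.imwrite('pics/w2.png',im)
t,M=tool(); print(t,M); pickle.dump((ci,t,M),open('w2.pkl','wb'))
E
```

```text
clock: 4.32
tcp_pos: [0.4908, 0.2567, 0.2995]
orientation: [0.001, -0.003, 1.0, -0.0]
wrist_force: [1.2, -2.1, -4.9]
finger_gap: 0.0314
grip_force: 37.1
clock: 4.73
tcp_pos: [0.489, 0.0543, 0.2975]
orientation: [-0.002, -0.001, 1.0, -0.0]
wrist_force: [0.1, -0.5, -4.3]
finger_gap: 0.0317
grip_force: 37.1
clock: 5.15
tcp_pos: [0.5495, 0.0363, 0.2974]
orientation: [-0.002, -0.0, 1.0, 0.0]
wrist_force: [-0.3, -0.7, -3.9]
finger_gap: 0.0314
grip_force: 37.3
[0.5494 0.0366 0.298 ] [[-1.     -0.0016 -0.0036]
 [-0.0016  1.      0.0001]
 [ 0.0036  0.0001 -1.    ]]
```

View pics/w2.png

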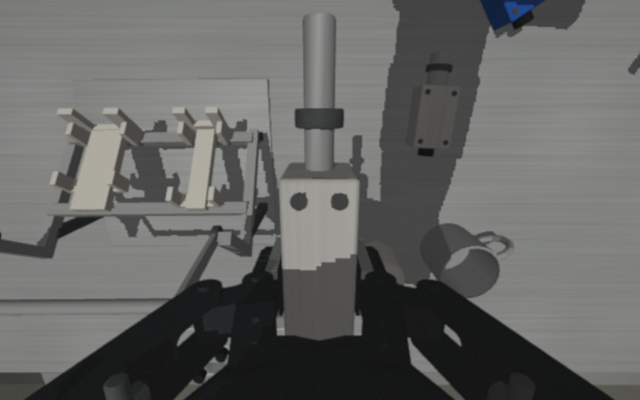

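The wrist view shows the held head level in the grip with its nozzle up the picture. The rack is at left: the narrow seat runs from about (205,125) to (197,207), the wide one from (105,128) to (90,208). I'll zoom in for the corners.

Run:
```python
import cv2
im=cv2.imread('pics/w2.png')[70:260,20:285]; cv2.imwrite('pics/w2c.png',cv2.resize(im,None,fx=3,fy=3,interpolation=cv2.INTER_CUBIC))
```

```text
(no output)
```

View pics/w2c.png

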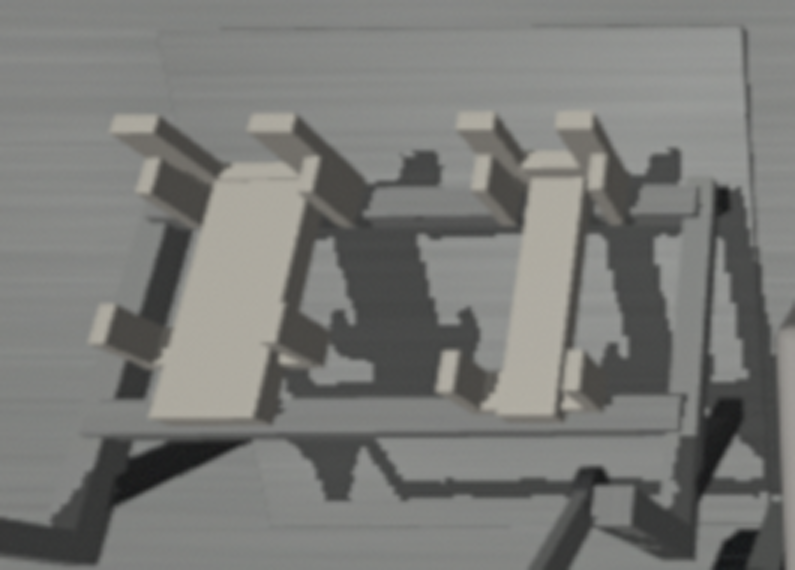

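```bash
cat > fit.py <<'E'
from h import *; import pickle
from scipy.optimize import least_squares
np.set_printoptions(precision=4,suppress=True)
ci,t,M=pickle.load(open('w2.pkl','rb'))
c,s=np.cos(np.radians(35)),np.sin(np.radians(35))
def w(T,p): # seat coords (y from mid) -> world
    x,y,z=np.array(p)/1000; X=c*x-s*z; Z=s*x+c*z; cy,sy=np.cos(T[3]),np.sin(T[3])
    return np.array([T[0]+cy*X-sy*y,T[1]+sy*X+cy*y,T[2]+Z])
D=[((0,36,34),(457,130)),((0,50,34),(497,130)),((0,74,34),(557,130)),((0,88,34),(597,130)),((0,-97,34),(110,131)),((0,-80,34),(157,131)),((0,-44,34),(248,131)),((0,-27,34),(295,131)),
((100,51,0),(495,413)),((100,73,0),(557,416)),((80,-82,0),(150,417)),((80,-42,0),(252,419))]
if __name__=='__main__':
    px=lambda q:(np.array(q)+.5)/3-.5+[20,70]
    f=lambda T:np.concatenate([proj(ci,w(T,p))-px(q) for p,q in D])
    r=least_squares(f,[.49,-.17,.06,0],loss='soft_l1',x_scale=[.01,.01,.01,.01]); print(r.x,f(r.x).reshape(-1,2).round(1).tolist()); np.save('rack.npy',r.x)
    T=r.x
    for n,p in dict(nhome=(50,62,20),whome=(40,-62,20),nrear=(100,62,0),hinge=(145,0,48),barclosed=(60,0,48)).items(): print(n,w(T,p))
E
python3 fit.py
```

```text
[ 0.4951 -0.1642  0.0654  0.0003] [[0.5, 0.5], [-0.4, 0.6], [0.9, 0.6], [0.1, 0.6], [-2.3, 0.0], [-2.8, 0.1], [-1.1, 0.1], [-1.6, 0.1], [1.2, 0.2], [0.0, -0.7], [2.8, -18.0], [3.7, -18.6]]
nhome [ 0.5246 -0.1022  0.1105]
whome [ 0.5164 -0.2262  0.1047]
nrear [ 0.577  -0.1021  0.1228]
hinge [ 0.5864 -0.1641  0.1879]
barclosed [ 0.5167 -0.1642  0.1391]
```

```bash
sed -i 's/,((80,-82,0),(150,417)),((80,-42,0),(252,419))\]/,((100,36,17),(437,392)),((100,42,17),(457,392)),((80,-97,17),(90,345)),((80,-91,17),(107,345)),((100,-82,0),(150,417)),((100,-42,0),(252,419))]/' fit.py; python3 fit.py
```

```text
[ 0.4951 -0.1661  0.0604  0.0056] [[0.7, 0.3], [-0.3, 0.3], [0.7, 0.2], [-0.3, 0.2], [-0.1, 0.5], [-0.9, 0.4], [0.3, 0.3], [-0.5, 0.2], [1.7, -1.4], [0.3, -2.5], [0.3, 1.0], [-0.8, 1.0], [-1.0, -0.0], [-1.2, -0.1], [0.3, -2.3], [1.3, -3.1]]
nhome [ 0.5242 -0.104   0.1055]
whome [ 0.5167 -0.228   0.0997]
nrear [ 0.5766 -0.1037  0.1178]
hinge [ 0.5863 -0.1656  0.1829]
barclosed [ 0.5167 -0.166   0.1341]
```

Run:
```python
from fit import *
T=np.load('rack.npy')
def rod(a,y): return w(T,(145-85*np.cos(a),y,48+85*np.sin(a)))
for n in('top','scene'):
    k=eyes.camera_info(n)
    for a in (2.0,2.2,2.4):print(n,a,rod(a,0),[proj(k,rod(a,y)).round(1) for y in(-108,0,108)])
    im=cv2.imread(f'pics/{n}0.png',0)
    u=[proj(k,rod(2.2,y)) for y in(-80,-40,0,40)]
    for q in u: print(int(q[0]),int(q[1])-12,im[int(q[1])-12:int(q[1])+13,int(q[0])])
```

```text
top 2.0 [ 0.571  -0.1657  0.2665] [array([480.4, 180.8]), array([437., 182.]), array([393.3, 183.3])]
top 2.2 [ 0.5879 -0.1656  0.2679] [array([479.9, 174. ]), array([436.5, 175.2]), array([392.9, 176.5])]
top 2.4 [ 0.6047 -0.1655  0.2659] [array([478.8, 167.6]), array([435.7, 168.9]), array([392.3, 170.1])]
468 162 [106 108 107 107 103 102 107 104 100 100  99  94  85  80  69  62  58  54
  46  51  52  51  56  61  90]
452 162 [106 106 109 107 102 100  98 109 104  97  99 107 107 106 107 107 107 109
 103  84  61  41  38  40  53]
436 163 [108 109 108 110 103  97 103 109 103 101 107 108 105 106  98  93  89  76
  72  70  68  67  66  81  86]
420 163 [109 106 104 109 108 100  98 110 111  91  78  65  69  91 109 114 113 111
 107 111 107 110 108 111 100]
scene 2.0 [ 0.571  -0.1657  0.2665] [array([153.3, 160.1]), array([199. , 160.1]), array([244.5, 160.2])]
scene 2.2 [ 0.5879 -0.1656  0.2679] [array([150.8, 163. ]), array([197.2, 163.1]), array([243.5, 163.1])]
scene 2.4 [ 0.6047 -0.1655  0.2659] [array([148.6, 167.3]), array([195.7, 167.4]), array([242.6, 167.4])]
162 151 [150 150 151 155 153 153 155 153 153 149 153 154 154 154 154 150 127  95
  92 134 154 154 153 155 153]
180 151 [148 153 152 155 153 156 157 156 155 153 155 161 160 161 156 153 128  96
  94 137 158 158 154 153 152]
197 151 [153 151 155 154 156 154 159 156 155 156 158 158 160 157 157 148 129  95
  94 135 155 158 154 154 153]
214 151 [153 152 153 154 154 151 152 154 152 151 155 154 154 154 154 150 129  96
  95 135 152 153 154 152 152]
```

```bash
python3 -m inch '[0.6,-4,0,0,0.6,-4,0,0,0.6,-4,0,0,0,-2.05,0,0,0,0,0,0]'; python3 -m inch '[0,0,4,0,0,0,4,0,0,0,4,0,0,0,2.5,0,0,0,0,0]'; python3 -m inch '[0,0,0,0,0,0,0,0,0,0,0,0,0,0,0,0,0,0,0,0]' - 20
python3 - <<'E'
from h import *
np.set_printoptions(precision=4,suppress=True)
im=eyes.read_camera('wrist')[:,:,::-1]; cv2.imwrite('pics/w3.png',im)
t,M=tool();print(t,M,to_tool([.531,-.104,.1343]))
E
```

```text
clock: 5.62
tcp_pos: [0.5318, -0.1073, 0.2993]
orientation: [-0.0, 0.001, 1.0, -0.001]
wrist_force: [-0.5, -0.1, -3.0]
finger_gap: 0.0313
grip_force: 37.5
clock: 6.03
tcp_pos: [0.5279, -0.1013, 0.1484]
orientation: [-0.006, -0.001, 1.0, 0.002]
wrist_force: [-1.2, 0.1, -4.0]
finger_gap: 0.0316
grip_force: 38.1
clock: 6.45
tcp_pos: [0.5341, -0.1044, 0.1562]
orientation: [0.002, -0.001, 1.0, -0.001]
wrist_force: [-0.6, -0.8, -3.7]
finger_gap: 0.0317
grip_force: 38.2
[ 0.5338 -0.1043  0.1557] [[-1.     -0.0013  0.0025]
 [-0.0013  1.     -0.0008]
 [-0.0025 -0.0008 -1.    ]] [0.2868 0.0366 2.1424]
```

View pics/w3.png

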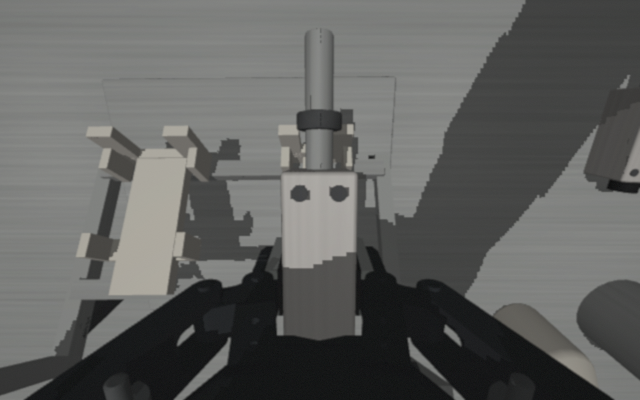

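The head is level and over the narrow seat. The outer edges of the stop posts are at u = 280 and 354, so their middle is 317 against the nozzle at 319.5, about 1–2 mm off. I'll correct that and lower onto the upper end of the rail.

```bash
python3 -m inch '[0.28,-0.1,0.5,0,0,0,0.5,0,0,0,0.4,0,0,0,0.3,0,0,0,0,0]' -1 22; python3 -m inch '[0.05,0,0.2,0,0.05,0,0.2,0,0.05,0,0.2,0,0,0,0,0,0,0,0,0]'; python3 -m inch '[0.05,0,0.2,0,0.1,0,0.2,0,0.1,0,0.2,0,0,0,0,0,0,0,0,0]'
```

```text
clock: 6.92
tcp_pos: [0.5294, -0.1049, 0.136]
orientation: [-0.001, -0.001, 1.0, 0.0]
wrist_force: [-0.3, -0.5, -3.4]
finger_gap: 0.0317
grip_force: 38.3
clock: 7.33
tcp_pos: [0.5285, -0.1051, 0.1312]
orientation: [-0.0, -0.001, 1.0, 0.0]
wrist_force: [0.2, -0.0, -4.9]
finger_gap: 0.0314
grip_force: 38.3
clock: 7.75
tcp_pos: [0.526, -0.1051, 0.1252]
orientation: [-0.0, -0.001, 1.0, 0.0]
wrist_force: [1.0, -0.7, -4.4]
finger_gap: 0.0315
grip_force: 38.4
```

```bash
python3 -m inch '[0,0,0.2,0,0,0,0.2,0,0,0,0,0,0,0,0,0,0,0,0,0]'; python3 -m inch '[0,0,0.2,0,0,0,0.2,0,0,0,0,0,0,0,0,0,0,0,0,0]'
python3 - <<'E'
from h import *
t,M=tool();ci=eyes.camera_info('wrist');im=eyes.read_camera('wrist')[:,:,::-1];cv2.imwrite('pics/w4.png',im)
print(t)
def top(row): 
    g=im[row,250:390].astype(int).sum(1);return g
# ring (dark) rows and nozzle tip row along column 319; front top edge
g=im[:,319].astype(int).sum(1); print(g[20:260:3])
g=cv2.imread('pics/w3.png')[:,319].astype(int).sum(1); print(g[20:260:3])
E
```

```text
clock: 8.17
tcp_pos: [0.5256, -0.1051, 0.1219]
orientation: [-0.0, -0.001, 1.0, -0.0]
wrist_force: [-5.2, 0.4, 4.1]
finger_gap: 0.0316
grip_force: 39.8
clock: 8.58
tcp_pos: [0.525, -0.1051, 0.1177]
orientation: [-0.001, -0.0, 1.0, -0.0]
wrist_force: [-6.2, 0.5, 4.5]
finger_gap: 0.0317
grip_force: 40.4
[ 0.52502686 -0.10508738  0.11766941]
[365 368 377 376 376 369 384 373 367 375 369 370 384 384 386 384 386 387
 387 388 389 387 387 387 388 388 386 389 391 390 372 186 189 191 191 195
 146 358 378 382 394 394 395 393 395 394 394 394 399 319 473 496 492 493
 494 492 491 491 491 489 490 488 485 487 486 486 485 483 484 482 482 482
 482 482 480 479 479 479 480 479]
[372 374 377 380 383 386 394 384 399 401 403 400 400 400 400 401 401 400
 403 400 401 399 398 398 400 401 398 402 399 402 197 194 192 189 192 186
 201 398 398 398 399 396 394 398 396 397 397 395 384 382 238 411 494 501
 499 497 495 496 497 492 494 492 492 490 494 490 490 488 489 487 485 487
 486 485 486 485 483 482 483 481]
```

Run:
```python
from h import *
ci=eyes.camera_info('wrist');t,M=tool()
def row(x,z,ph):  # tool x (nozzle), z below G ; level coordinates
    c,s=np.cos(ph),np.sin(ph); X=x*c-z*s; Z=x*s+z*c
    return proj(ci,t+M@np.array([X,0,Z-.008]))[1].round(1)
for d in range(0,40,4): p=np.radians(d); print(d,'tip',row(.11,.004-.0065,p),'ringtop',row(.076,.004-.0105,p),row(.068,.004-.0105,p),'frontedge',row(.05,.004-.02,p))
```

```text
0 tip 11.2 ringtop 107.8 128.9 frontedge 178.5
4 tip 18.1 ringtop 107.3 127.6 frontedge 174.1
8 tip 25.5 ringtop 107.8 127.2 frontedge 170.5
12 tip 33.4 ringtop 109.1 127.5 frontedge 167.6
16 tip 41.6 ringtop 111.2 128.6 frontedge 165.5
20 tip 50.0 ringtop 113.9 130.3 frontedge 164.1
24 tip 58.6 ringtop 117.1 132.6 frontedge 163.3
28 tip 67.2 ringtop 120.8 135.3 frontedge 163.1
32 tip 75.9 ringtop 124.9 138.5 frontedge 163.4
36 tip 84.6 ringtop 129.4 142.1 frontedge 164.3
```

```bash
python3 -m inch '[0,0,0.25,0,0,0,0.25,0,0,0,0.1,0,0,0,0,0,0,0,0,0]'; python3 -m inch '[0,0,0.2,0,0,0,0.2,0,0,0,0,0,0,0,0,0,0,0,0,0]'
cat > tip.py <<'E'
from h import *
import sys
im=eyes.read_camera('wrist')[:,:,::-1];cv2.imwrite(sys.argv[1],im)
print(tool()[0].round(4)); print(im[35:185:2,319].astype(int).sum(1))
E
python3 tip.py pics/w5.png
```

```text
clock: 9.05
tcp_pos: [0.5248, -0.1051, 0.1115]
orientation: [-0.001, -0.0, 1.0, -0.0]
wrist_force: [-6.7, -0.9, 3.9]
finger_gap: 0.0314
grip_force: 40.8
clock: 9.47
tcp_pos: [0.5249, -0.1051, 0.1074]
orientation: [-0.001, -0.0, 1.0, -0.0]
wrist_force: [-7.0, -1.2, 4.1]
finger_gap: 0.032
grip_force: 41.0
[ 0.5249 -0.1051  0.1074]
[385 378 380 379 383 369 369 379 383 383 380 386 383 372 375 375 378 378
 378 378 379 378 377 378 378 377 377 377 380 378 378 380 379 376 378 377
 376 373 376 377 376 330 180 183 181 184 185 186 185 118 245 375 375 375
 375 372 374 375 373 372 372 372 373 374 314 409 456 454 455 457 456 456
 456 459 457]
```

```bash
python3 -m inch '[0,0,0.2,0,0,0,0.2,0,0,0,0,0,0,0,0,0,0,0,0,0]'; python3 -m inch '[0,0,0.2,0,0,0,0,0,0,0,0,0,0,0,0,0,0,0,0,0]'; python3 tip.py pics/w6.png
```

```text
clock: 9.93
tcp_pos: [0.5252, -0.1051, 0.1035]
orientation: [-0.001, -0.0, 1.0, -0.0]
wrist_force: [-5.8, 0.6, 2.8]
finger_gap: 0.0318
grip_force: 41.1
clock: 10.35
tcp_pos: [0.5255, -0.1051, 0.1015]
orientation: [-0.0, -0.001, 1.0, -0.0]
wrist_force: [-5.2, 0.2, 3.5]
finger_gap: 0.0315
grip_force: 41.2
[ 0.5255 -0.1051  0.1016]
[382 383 381 378 371 374 383 383 380 381 386 385 387 380 381 393 388 384
 388 385 370 371 372 373 372 372 371 372 371 372 370 370 369 369 369 371
 372 371 371 370 371 368 369 372 295 180 177 178 182 183 180 121 167 351
 367 367 367 369 369 368 366 368 366 366 351 415 439 439 440 440 439 441
 442 439 441]
```

```bash
python3 -m inch '[0,0,0.2,0,0,0,0,0,0,0,0,0,0,0,0,0,0,0,0,0]'; python3 -m inch '[0,0,0.15,0,0,0,0,0,0,0,0,0,0,0,0,0,0,0,0,0]'; python3 -m inch '[0,0,0.15,0,0,0,0,0,0,0,0,0,0,0,0,0,0,0,0,0]'; python3 tip.py pics/w7.png
```

```text
clock: 10.82
tcp_pos: [0.5258, -0.1051, 0.0996]
orientation: [-0.0, -0.001, 1.0, -0.0]
wrist_force: [-5.1, -0.6, 4.0]
finger_gap: 0.0317
grip_force: 41.3
clock: 11.23
tcp_pos: [0.526, -0.1051, 0.0986]
orientation: [0.0, -0.001, 1.0, -0.0]
wrist_force: [-6.3, 0.3, 7.1]
finger_gap: 0.0314
grip_force: 41.8
clock: 11.65
tcp_pos: [0.526, -0.1052, 0.0985]
orientation: [0.0, -0.0, 1.0, -0.0]
wrist_force: [-9.6, 1.8, 17.7]
finger_gap: 0.0318
grip_force: 42.9
[ 0.5259 -0.1051  0.0985]
[381 381 378 370 376 382 384 381 386 384 386 387 382 381 393 389 385 387
 392 392 380 383 380 365 371 370 372 368 369 369 369 370 370 371 371 372
 369 369 369 369 368 366 366 367 370 359 218 176 177 180 180 180 158 120
 324 369 365 363 363 364 365 363 361 361 344 391 432 433 437 436 438 439
 436 438 438]
```

View pics/w7.png

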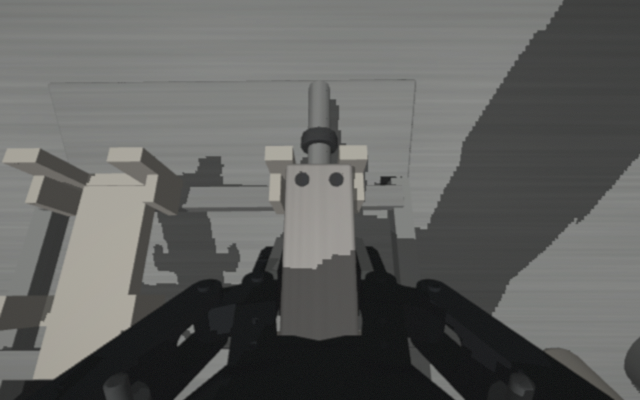

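Flat now (tip row 81 matches 35°, and the force rose). The nozzle is in the notch between the posts at u = 297 and 340. Next I slide it down the slope until it meets the stop.

```bash
for i in 1; do python3 -m inch '[0.16,0,0.08,0,0,0,0,0,0,0,0,0,0,0,0,0,0,0,0,0]'; python3 -m inch '[0.16,0,0.11,0,0,0,0,0,0,0,0,0,0,0,0,0,0,0,0,0]';python3 -m inch '[0.16,0,0.11,0,0,0,0,0,0,0,0,0,0,0,0,0,0,0,0,0]'; done | grep -E "tcp|wrist"
```

```text
tcp_pos: [0.526, -0.1052, 0.0985]
wrist_force: [-6.1, 2.2, 19.3]
tcp_pos: [0.5258, -0.1053, 0.0984]
wrist_force: [-5.3, 3.0, 21.5]
tcp_pos: [0.5246, -0.1057, 0.0975]
wrist_force: [-4.1, 2.1, 22.4]
```

```bash
for i in 1; do python3 -m inch '[0.16,0,0.08,0,0,0,0,0,0,0,0,0,0,0,0,0,0,0,0,0]'; python3 -m inch '[0.16,0,0.1,0,0,0,0,0,0,0,0,0,0,0,0,0,0,0,0,0]';python3 -m inch '[0.16,0,0.1,0,0,0,0,0,0,0,0,0,0,0,0,0,0,0,0,0]'; python3 -m inch '[0.16,0,0.1,0,0,0,0,0,0,0,0,0,0,0,0,0,0,0,0,0]'; done | grep -E "tcp|wrist"
```

```text
tcp_pos: [0.5229, -0.106, 0.0963]
wrist_force: [-3.6, 1.3, 19.9]
tcp_pos: [0.5226, -0.1061, 0.0961]
wrist_force: [-0.4, 1.7, 22.5]
tcp_pos: [0.5226, -0.106, 0.096]
wrist_force: [0.9, 3.1, 24.4]
tcp_pos: [0.5226, -0.1061, 0.0959]
wrist_force: [3.7, 5.1, 27.8]
```

```bash
for i in 1; do python3 -m inch '[0.4,0,0.1,0,0.3,0,0,0,0,0,0,0,0,0,0,0,0,0,0,0]'; python3 -m inch '[0.4,0,0.1,0,0.4,0,0,0,0,0,0,0,0,0,0,0,0,0,0,0]'; done | grep -E "tcp|wrist"; python3 tip.py pics/w8.png
```

```text
tcp_pos: [0.5223, -0.1061, 0.0963]
wrist_force: [19.1, 8.9, 19.8]
tcp_pos: [0.5208, -0.1064, 0.0973]
wrist_force: [33.2, 12.7, 16.2]
[ 0.5208 -0.1064  0.0973]
[385 389 378 374 378 386 387 383 387 390 385 388 385 384 393 394 387 390
 395 398 387 383 387 350 373 375 372 373 374 375 376 375 375 375 372 375
 375 375 373 373 375 374 375 372 373 374 360 204 176 178 179 180 182 148
 156 342 372 371 372 369 368 369 368 368 367 350 395 437 439 439 440 436
 439 441 440]
```

```bash
for i in 1; do python3 -m inch '[-0.4,0,0.1,0,-0.4,0,0.1,0,-0.3,0,0,0,0,0,0,0,0,0,0,0]'; python3 -m inch '[0,0,0,0,0,0,0,0,0,0,0,0,0,0,0,0,0,0,0,0]' 0.3 ; python3 -m inch '[0,0,-0.7,0,0,0,-0.5,0,0,0,0,0,0,0,0,0,0,0,0,0]'; done
python3 - <<'E'
from h import *
print(to_tool([.5226,-.1055,.13]))
E
```

```text
clock: 15.92
tcp_pos: [0.5217, -0.1063, 0.0953]
orientation: [0.012, -0.002, 1.0, -0.001]
wrist_force: [0.8, 8.6, 44.8]
finger_gap: 0.0317
grip_force: 46.4
clock: 16.33
tcp_pos: [0.5104, -0.105, 0.0846]
orientation: [-0.001, -0.001, 1.0, 0.0]
wrist_force: [-0.8, 0.5, 0.3]
finger_gap: 0.0559
grip_force: 0.0
clock: 16.75
tcp_pos: [0.5111, -0.1052, 0.0976]
orientation: [0.0, -0.001, 1.0, -0.0]
wrist_force: [0.4, 0.1, -0.5]
finger_gap: 0.0555
grip_force: 0.0
[-1.15393533 -0.03103235 -3.24162722]
```

```bash
python3 -m inch '[0,0,-4,0,0,0,-4,0,0,0,-4,0,0,0,-4,0,0,0,-4,0]'
python3 - <<'E'
from h import *;import pickle
im=eyes.read_camera('wrist')[:,:,::-1];cv2.imwrite('pics/w9.png',im)
ci,t,M=pickle.load(open('w2.pkl','rb'))
q=[(415,83),(461,85),(446,155),(407,148)]
p=np.array([onz(ci,*a,.04) for a in q]);print(p.round(4),p.mean(0))
im=cv2.imread('pics/w2.png',0)
for r in (95,110,125,140): print(r,im[r,395:475:1])
for u in (420,430,440): print(u,im[60:170,u])
E
```

```text
clock: 17.17
tcp_pos: [0.5104, -0.1049, 0.2993]
orientation: [-0.0, -0.001, 1.0, 0.0]
wrist_force: [0.5, -0.6, -0.1]
finger_gap: 0.0556
grip_force: 0.0
[[0.438  0.1579 0.04  ]
 [0.4402 0.2164 0.04  ]
 [0.5287 0.2087 0.04  ]
 [0.5194 0.155  0.04  ]] [0.48158175 0.1844913  0.04      ]
95 [71 70 70 70 70 70 69 70 70 69 70 70 70 69 69 70 68 64 62 61 61 62 62 62
 62 66 74 80 82 83 82 78 77 76 79 82 83 82 80 79 80 81 80 79 81 81 80 80
 79 80 79 79 79 80 80 79 72 59 47 49 57 69 77 77 73 72 70 71 70 69 71 70
 70 71 70 69 70 69 69 69]
110 [ 71  71  71  71  70  71  71  70  73  71  72  72  71  70  69  64  62  62
  63  62  63  62  63  68  75  81  83  81  83  81  82  81  80  80  82  81
  79  80  80  79  79  79  81  80  79  79  80  78  77  79  78  80  79  80
  81  80  81  80  81  80  79  74  71  70  71  70  71  70  71  71  70  70
  69  70  70  69  68  83 117 132]
125 [ 70  71  70  70  70  72  70  71  71  72  70  70  68  64  61  63  63  62
  61  62  63  69  77  81  82  81  80  82  81  80  79  81  80  78  77  78
  79  79  77  77  80  79  78  79  78  77  77  78  78  79  80  81  80  80
  80  80  80  7
[... 741 characters left out ...]
1 71 70 69 69 69 69]
430 [59 58 56 52 39 30 32 30 31 32 41 54 59 60 61 60 61 62 61 63 63 63 63 64
 69 77 81 82 80 72 61 58 63 72 78 82 82 81 82 83 81 82 82 82 82 82 81 80
 81 81 81 80 79 79 79 79 78 79 79 79 78 78 78 78 78 78 79 79 79 79 80 79
 80 79 79 79 79 79 79 79 79 78 77 77 78 78 78 71 49 26 18 21 17 18 14 23
 43 63 69 70 69 71 70 71 70 70 71 69 68 69]
440 [70 69 66 50 37 34 34 36 32 40 55 68 70 69 69 69 69 69 68 67 68 68 67 67
 69 74 78 80 80 81 81 80 82 81 81 81 80 80 80 81 80 79 80 79 79 79 79 79
 79 78 79 79 80 79 79 79 78 79 79 79 78 78 77 78 78 77 78 77 77 77 76 76
 77 77 77 77 78 78 77 78 78 78 78 78 79 79 80 77 73 71 71 71 72 70 69 67
 67 68 70 71 69 70 71 71 70 70 70 69 68 69]
```

```bash
python3 -m inch '[0,4,0,0,0,4,0,0,0,4,0,0,0,4,0,0,0,4,0,0]' 1; python3 -m inch '[0.5,4,0,0.05,0.5,4,0,0,0.5,1.6,0,0,0.5,0,2,0,0,0,2,0]';python3 -m inch '[0,0,4,0,0,0,4,0,0,0,0,0,0,0,0,0,0,0,0,0]'
python3 - <<'E'
from h import *;import pickle
ci=eyes.camera_info('wrist');im=eyes.read_camera('wrist')[:,:,::-1];cv2.imwrite('pics/w10.png',im)
t,M=tool();pickle.dump((ci,t,M),open('w10.pkl','wb'));print(t.round(4),M.round(4),to_tool([.48,.191,.016]))
cv2.imwrite('pics/w10c.png',im[0:300,180:460])
E
```

```text
clock: 17.63
tcp_pos: [0.5103, 0.0964, 0.2974]
orientation: [0.0, -0.0, 1.0, 0.0]
wrist_force: [0.8, -0.0, -0.1]
finger_gap: 0.0854
grip_force: 0.0
clock: 18.05
tcp_pos: [0.4931, 0.1935, 0.2579]
orientation: [0.001, 0.023, 1.0, 0.0]
wrist_force: [0.4, -1.0, 0.0]
finger_gap: 0.0853
grip_force: 0.0
clock: 18.47
tcp_pos: [0.4945, 0.1917, 0.1793]
orientation: [0.001, 0.024, 1.0, 0.0]
wrist_force: [0.3, 0.7, -0.0]
finger_gap: 0.0855
grip_force: 0.0
[0.4953 0.1919 0.1802] [[-0.9988  0.0489  0.0042]
 [ 0.0489  0.9988  0.001 ]
 [-0.0041  0.0012 -1.    ]] [ 1.59626077 -0.18312652 16.41456845]
```

View pics/w10c.png

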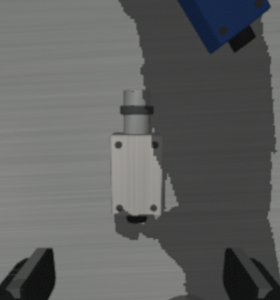

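The wide head lies square to the tool. Its top face spans u 291–341 and v 135–215 in the full picture, with the nozzle up the picture at (317,90).

Run:
```python
from h import *;import pickle
ci,t,M=pickle.load(open('w10.pkl','rb'))
p=np.array([onz(ci,*a,.04) for a in [(291,135),(341,135),(340,215),(292,215)]]);c=p.mean(0);print(p.round(4),c,to_tool([c[0],c[1],.0165]))
```

```text
[[0.4392 0.1688 0.04  ]
 [0.4414 0.2149 0.04  ]
 [0.5199 0.2119 0.04  ]
 [0.5176 0.1638 0.04  ]] [0.47953355 0.18983334 0.04      ] [ 1.63693568 -0.30187335 16.36425415]
```

```bash
python3 -m inch '[1.65,-0.3,3.5,0,0,0,4,0,0,0,4,0,0,0,3,0,0,0,0,0]' 1; python3 -m inch '[0,0,1.85,0,0,0,0,0,0,0,0,0,0,0,0,0,0,0,0,0]'; python3 -m inch '[0,0,0,0,0,0,0,0,0,0,0,0,0,0,0,0,0,0,0,0]' -1 35;python3 -m inch '[0,0,0,0,0,0,0,0,0,0,0,0,0,0,0,0,0,0,0,0]';python3 -m inch '[0,0,-4,0,0,0,-4,0,0,0,-4,0,0,0,-4,0,0,0,-4,0]'; python3 -m inch '[0,0,-4,-0.05,0,0,-4,0,0,-4,0,0,0,-4,0,0,0,-4,0,0]'
```

```text
clock: 18.93
tcp_pos: [0.4751, 0.1888, 0.0297]
orientation: [-0.002, 0.025, 1.0, -0.001]
wrist_force: [-1.6, -1.1, -0.9]
finger_gap: 0.0857
grip_force: 0.0
clock: 19.35
tcp_pos: [0.4787, 0.1898, 0.0163]
orientation: [0.002, 0.024, 1.0, 0.001]
wrist_force: [-0.6, 0.2, -0.6]
finger_gap: 0.0855
grip_force: 0.0
clock: 19.77
tcp_pos: [0.4772, 0.1896, 0.0147]
orientation: [0.001, 0.024, 1.0, 0.0]
wrist_force: [-1.8, 1.7, 6.8]
finger_gap: 0.0496
grip_force: 37.8
clock: 20.18
tcp_pos: [0.4772, 0.1896, 0.0147]
orientation: [0.001, 0.024, 1.0, 0.0]
wrist_force: [-1.0, 0.5, 6.2]
finger_gap: 0.0492
grip_force: 37.8
clock: 20.6
tcp_pos: [0.4756, 0.189, 0.215]
orientation: [-0.001, 0.024, 1.0, -0.0]
wrist_force: [0.8, 0.0, -4.6]
finger_gap: 0.0495
grip_force: 39.3
clock: 21.02
tcp_pos: [0.4766, 0.0687, 0.2942]
orientation: [0.0, -0.002, 1.0, -0.0]
wrist_force: [0.5, 0.5, -4.3]
finger_gap: 0.0492
grip_force: 39.4
```

```bash
python3 -m inch '[0,-4,0,0,0,-4,0,0,0,-4,0,0,0,-4,0,0,0,-4,0,0]'; python3 -m inch '[-2.3,-3,0,0,-2.3,-3,0,0,0,-3.8,0,0,0,0,0,0,0,0,0,0]'; python3 -m inch '[0,0,4,0,0,0,4,0,0,0,4,0,0,0,3,0,0,0,0,0]'; python3 -m inch '[0,0,0,0,0,0,0,0,0,0,0,0,0,0,0,0,0,0,0,0]' | tail -5;  python3 tip.py pics/w11.png
python3 - <<'E'
from h import *
print(to_tool([.5224,-.2293,.125]))
ci=eyes.camera_info('wrist');t,M=tool()
def row(x,z,ph):
    c,s=np.cos(ph),np.sin(ph); X=(x-.0023)*c-z*s; Z=(x-.0023)*s+z*c
    return proj(ci,t+M@np.array([X,0,Z-.008]))[1].round(1)
for d in range(0,40,5): p=np.radians(d); print(d,'tip',row(.08,.0027-.013,p),'ring',row(.066,.0027-.0165,p),row(.058,.0027-.0165,p),'edge',row(.04,.0027-.02,p))
im=cv2.imread('pics/w11.png').astype(int).sum(2)
for r in (110,130): print(r,im[r,200:400:2])
E
```

```text
clock: 21.43
tcp_pos: [0.4761, -0.1323, 0.2931]
orientation: [-0.001, -0.001, 1.0, 0.0]
wrist_force: [0.7, 0.5, -4.0]
finger_gap: 0.0498
grip_force: 39.4
clock: 21.85
tcp_pos: [0.5226, -0.2304, 0.2919]
orientation: [-0.002, 0.001, 1.0, 0.001]
wrist_force: [-0.9, 0.6, -4.2]
finger_gap: 0.0495
grip_force: 39.5
clock: 22.27
tcp_pos: [0.5181, -0.2242, 0.1367]
orientation: [-0.006, -0.001, 1.0, 0.004]
wrist_force: [-1.8, 0.6, -3.6]
finger_gap: 0.0497
grip_force: 39.4
tcp_pos: [0.5244, -0.2292, 0.1461]
orientation: [0.002, -0.001, 1.0, -0.001]
wrist_force: [-0.5, -0.3, -4.3]
finger_gap: 0.0495
grip_force: 39.5
[ 0.5241 -0.2291  0.1456]
[369 370 375 373 369 373 377 379 386 384 372 372 377 376 373 366 365 378
 382 384 384 375 383 382 385 379 374 354 386 401 402 396 398 400 386 376
 407 406 405 407 405 401 402 404 403 402 401 399 400 396 400 397 395 375
 168 187 187 187 188 180 179 181 178 176 220 381 383 382 379 379 379 377
 378 375 376]
[ 0.17982254 -0.01850927  2.06320996]
0 tip 102.9 ring 141.7 162.8 edge 210.0
5 tip 101.8 ring 137.8 158.3 edge 204.0
10 tip 102.4 ring 135.5 155.1 edge 199
[... 329 characters left out ...]
 394 393 393 395 393 394 393
 393 390 391 390 392 390 391 393 312 254 298 313 321 334 345 357 369 378
 382 386 396 399 401 405 406 398 390 385 383 377 370 360 344 333 315 301
 285 270 224 303 386 385 388 384 385 382 384 384 385 383 385 383 381 385
 381 383 383 381 383 383 381 381 381 382]
130 [383 379 379 379 378 377 378 378 379 377 376 374 373 375 375 376 374 372
 375 374 396 408 409 410 409 409 408 408 406 408 408 406 405 405 406 405
 406 405 405 405 406 406 405 405 364 255 293 314 326 336 350 360 373 377
 385 388 392 403 405 400 397 391 383 378 376 367 361 353 342 324 309 295
 278 251 209 355 401 401 401 398 401 400 399 399 401 398 402 401 400 400
 402 400 398 401 398 401 399 398 397 398]
```

Run:
```python
from fit import *
T=np.load('rack.npy');T[2]-=.004
ci=eyes.camera_info('wrist')
for y in (-97,-80,-44,-27): print(y,proj(ci,w(T,(0,y,34))),proj(ci,w(T,(-8,y,34))))
im=cv2.imread('pics/w11.png').astype(int).sum(2)
for r in (95,100,130): print(r,[ (c+200,im[r,200+c]) for c in range(1,240) if abs(im[r,200+c]-im[r,199+c])>12])
```

```text
-97 [267.9845 153.0589] [268.6113 142.4463]
-80 [293.3433 152.973 ] [293.6453 142.3591]
-44 [347.0827 152.7909] [346.6963 142.1742]
-27 [372.4779 152.7049] [371.7659 142.0869]
95 [(237, np.int64(399)), (238, np.int64(413))]
100 [(236, np.int64(361)), (237, np.int64(375)), (238, np.int64(401))]
130 [(240, np.int64(396)), (241, np.int64(409)), (288, np.int64(364)), (289, np.int64(291)), (290, np.int64(255)), (291, np.int64(271)), (292, np.int64(293)), (293, np.int64(308)), (346, np.int64(251)), (347, np.int64(227)), (348, np.int64(209)), (349, np.int64(255)), (350, np.int64(355)), (351, np.int64(396))]
```

Run:
```python
import cv2
im=cv2.imread('pics/w11.png').astype(int).sum(2)
for r in (148,152,156): print(r,im[r,240:400:2])
```

```text
148 [337 381 392 390 393 390 390 387 390 389 389 387 418 484 487 487 487 487
 486 487 464 199 131 141 150 158 161 164 168 172 176 178 178 181 181 183
 186 180 190 188 188 177 180 182 180 174 171 165 165 160 161 157 152 151
 143 134 130 110 118 295 484 486 487 487 479 398 379 381 381 381 381 382
 383 381 384 382 380 380 380 381]
152 [382 390 398 398 400 400 399 400 401 400 400 401 420 442 444 442 444 443
 441 443 429 205 131 147 151 157 165 164 168 167 174 180 181 183 183 183
 189 184 183 186 185 181 177 176 177 174 170 168 161 159 159 150 145 144
 141 138 125 108 131 247 329 362 376 377 380 384 391 395 391 391 391 392
 392 389 392 390 390 388 390 390]
156 [383 372 398 396 396 398 396 396 397 394 397 396 395 348 318 316 316 318
 318 318 311 183 133 146 154 157 159 165 168 171 175 174 181 184 180 182
 180 184 183 180 178 177 177 175 168 168 168 168 164 159 154 149 144 134
 136 129 122 106 132 220 218 288 320 319 276 362 383 381 382 384 384 385
 383 381 381 382 382 382 384 386]
```

```bash
python3 -m inch '[0.18,-0.1,0.7,0,0,0,0.7,0,0,0,0.6,0,0,0,0,0,0,0,0,0]' | grep -E "tcp|wri"; for i in 1; do python3 -m inch '[0.05,0,0.2,0,0.05,0,0.2,0,0,0,0,0,0,0,0,0,0,0,0,0]';  python3 -m inch '[0.05,0,0.2,0,0.05,0,0.2,0,0,0,0,0,0,0,0,0,0,0,0,0]'; python3 -m inch '[0.05,0,0.2,0,0.05,0,0.2,0,0,0,0,0,0,0,0,0,0,0,0,0]'; done| grep -E "tcp|wri"; python3 tip.py pics/w12.png
```

```text
tcp_pos: [0.5208, -0.2292, 0.1229]
wrist_force: [-1.0, -0.5, -3.9]
tcp_pos: [0.5207, -0.2298, 0.1204]
wrist_force: [-0.2, 0.3, -1.7]
tcp_pos: [0.5195, -0.2299, 0.1174]
wrist_force: [-4.0, 0.4, 6.7]
tcp_pos: [0.518, -0.2299, 0.1133]
wrist_force: [-4.9, 0.8, 7.9]
[ 0.518  -0.2299  0.1134]
[360 366 367 366 362 363 367 365 376 379 377 368 363 367 370 365 360 355
 364 373 376 381 372 370 373 372 375 373 369 367 339 374 383 393 377 389
 424 423 420 420 423 418 420 415 417 414 416 413 410 413 407 393 218 191
 190 188 188 187 187 184 180 203 375 391 390 388 387 386 389 385 384 381
 383 379 377]
```

```bash
for i in 1; do python3 -m inch '[0,0,0.25,0,0,0,0.25,0,0,0,0.2,0,0,0,0,0,0,0,0,0]';  python3 -m inch '[0,0,0.25,0,0,0,0.25,0,0,0,0.1,0,0,0,0,0,0,0,0,0]'; python3 -m inch '[0,0,0.2,0,0,0,0.2,0,0,0,0,0,0,0,0,0,0,0,0,0]'; done| grep -E "tcp|wri"; python3 tip.py pics/w12.png
```

```text
tcp_pos: [0.5166, -0.2299, 0.1059]
wrist_force: [-9.0, -0.8, 7.9]
tcp_pos: [0.5162, -0.2298, 0.0997]
wrist_force: [-9.9, -1.3, 8.1]
tcp_pos: [0.5163, -0.2298, 0.0955]
wrist_force: [-9.8, -0.9, 7.2]
[ 0.5163 -0.2299  0.0956]
[356 358 356 355 360 362 362 366 372 372 363 359 360 363 362 358 354 352
 359 366 367 372 367 363 362 369 368 371 367 364 362 340 370 374 383 375
 375 381 380 363 353 355 357 355 356 354 354 356 356 353 357 271 169 167
 166 168 169 171 173 125 256 355 353 352 354 353 354 356 355 354 352 351
 355 354 354]
```

```bash
for i in 1; do python3 -m inch '[-0.1,0,0.2,0,0,0,0,0,0,0,0,0,0,0,0,0,0,0,0,0]';  python3 -m inch '[0,0,0.2,0,0,0,0,0,0,0,0,0,0,0,0,0,0,0,0,0]'; python3 -m inch '[0,0,0.15,0,0,0,0,0,0,0,0,0,0,0,0,0,0,0,0,0]'; python3 -m inch '[0,0,0.2,0,0,0,0,0,0,0,0,0,0,0,0,0,0,0,0,0]'; done| grep -E "tcp|wri"; python3 tip.py pics/w12.png
```

```text
tcp_pos: [0.5166, -0.2298, 0.0934]
wrist_force: [-9.9, -1.8, 7.0]
tcp_pos: [0.5168, -0.2299, 0.0914]
wrist_force: [-11.1, -1.1, 6.1]
tcp_pos: [0.517, -0.2299, 0.0899]
wrist_force: [-10.5, -1.3, 6.4]
tcp_pos: [0.5171, -0.2299, 0.089]
wrist_force: [-12.1, -0.9, 13.5]
[ 0.5171 -0.2299  0.089 ]
[357 353 355 361 358 363 369 376 366 358 359 361 363 359 354 351 350 360
 364 365 369 367 361 364 369 366 368 366 364 360 332 366 370 379 378 371
 377 378 377 376 374 375 366 344 345 343 342 345 345 346 343 345 333 202
 163 167 165 165 168 171 121 232 341 341 342 341 342 342 342 342 340 339
 342 340 340]
```

```bash
python3 -m inch '[0,0,0.15,0,0,0,0,0,0,0,0,0,0,0,0,0,0,0,0,0]' | grep wri; python3 -m inch '[0,0,0,0,0,0,0,0,0,0,0,0,0,0,0,0,0,0,0,0]' 0.41;  python3 - <<'E'
from h import *
print(to_tool([.522,-.2299,.0925]))
E
```

```text
wrist_force: [-15.4, 0.9, 23.8]
clock: 28.3
tcp_pos: [0.5196, -0.2296, 0.0857]
orientation: [-0.0, -0.001, 1.0, 0.0]
wrist_force: [0.4, 0.3, -0.2]
finger_gap: 0.0601
grip_force: 0.0
[-0.23759414 -0.03445587 -0.6828078 ]
```

```bash
python3 -m inch '[-0.3,0,-0.68,0,0,0,0,0,0,0,0,0,0,0,0,0,0,0,0,0]'|grep -E "tcp|wri"; python3 -m inch '[0,0,0,0,0,0,0,0,0,0,0,0,0,0,0,0,0,0,0,0]' -1 35; for i in 1; do python3 -m inch '[0.2,0,0.2,0,0,0,0,0,0,0,0,0,0,0,0,0,0,0,0,0]'; python3 -m inch '[0.2,0,0.15,0,0,0,0,0,0,0,0,0,0,0,0,0,0,0,0,0]';python3 -m inch '[0.2,0,0.13,0,0,0,0,0,0,0,0,0,0,0,0,0,0,0,0,0]'; python3 -m inch '[0.2,0,0.13,0,0,0,0,0,0,0,0,0,0,0,0,0,0,0,0,0]'; done| grep -E "tcp|wri"
```

```text
tcp_pos: [0.5225, -0.2296, 0.0927]
wrist_force: [0.4, 0.2, 0.1]
clock: 29.13
tcp_pos: [0.5224, -0.2297, 0.0928]
orientation: [-0.0, -0.001, 1.0, -0.0]
wrist_force: [-0.9, -0.9, 1.8]
finger_gap: 0.0493
grip_force: 37.0
tcp_pos: [0.5224, -0.2297, 0.0927]
wrist_force: [0.9, 2.1, 9.4]
tcp_pos: [0.5224, -0.2298, 0.0927]
wrist_force: [4.6, 5.0, 14.1]
tcp_pos: [0.5224, -0.2298, 0.0926]
wrist_force: [7.6, 6.2, 18.8]
tcp_pos: [0.5224, -0.2298, 0.0926]
wrist_force: [10.8, 9.2, 21.4]
```

```bash
cat > chk.py <<'E'
from fit import *
T=np.load('rack.npy');T[2]-=.004
im=eyes.read_camera('wrist')[:,:,::-1];cv2.imwrite('pics/w13.png',im)
ci=eyes.camera_info('wrist')
def pred(k,y0,L,ring,x0,wh):
    for off in(0,2.5,5):
        P=lambda x,z:proj(k,w(T,(x+off,y0,z)))[1].round(1)
        print(' off',off,'tip',P(x0,20+wh),'ring',P(-26,20+ring),P(-18,20+ring),'edge',P(0,40))
    print(' posts x=-8,0 rows',[proj(k,w(T,(x,y0+22,34))).round(1) for x in(-8,0)])
def seg(path,us,r0,r1):
    g=cv2.imread(path).astype(int).sum(2)
    for u in us: print(path,u,r0,g[r0:r1,u])
print('wide'); pred(ci,-62,80,16.5,-40,13); seg('pics/w13.png',[319],100,210); u=int(proj(ci,w(T,(0,-62+26,34)))[0]); seg('pics/w13.png',[u],120,190)
k=dict(ci); M0=np.diag([-1.,1,-1]); k['xyz']=np.array([.5208,-.1064,.0973])+M0@[.0743,-.0006,-.1308]
print('nar'); pred(k,62,100,10.5,-60,6.5); seg('pics/w8.png',[319],75,185);u=int(proj(k,w(T,(0,62+19,34)))[0]); seg('pics/w8.png',[u],120,190)
E
python3 chk.py
```

```text
wide
 off 0 tip 102.9 ring 122.1 136.0 edge 166.2
 off 2.5 tip 106.9 ring 126.4 140.5 edge 171.1
 off 5 tip 110.9 ring 130.8 145.0 edge 176.1
 posts x=-8,0 rows [array([366.3, 156.3]), array([367.1, 171.2])]
pics/w13.png 319 100 [381 381 373 352 345 346 348 345 348 345 347 345 346 346 345 346 348 346
 347 347 349 337 289 206 170 164 161 166 162 163 168 167 169 168 171 175
 143 116 140 235 321 344 346 345 345 347 344 345 346 344 344 345 343 344
 346 345 344 346 345 344 343 346 343 345 343 343 344 336 320 353 400 413
 412 412 414 414 414 411 412 414 411 415 416 415 416 416 418 417 417 417
 417 417 418 419 420 420 420 421 421 421 420 420 420 420 424 422 421 421
 424 422]
pics/w13.png 375 120 [372 377 379 376 377 377 373 371 370 370 365 371 375 378 378 380 384 386
 383 381 378 380 380 381 381 378 378 375 366 362 366 375 374 375 377 389
 434 462 471 472 470 472 472 471 469 471 471 471 471 473 458 383 320 306
 305 305 308 307 304 304 302 301 327 406 453 466 467 465 465 471]
nar
 off 0 tip 78.6 ring 125.2 138.2 edge 161.4
 off 2.5 tip 82.1 ring 129.2 142.4 edge 166.1
 off 5 tip 85.7 ring 13
[... 158 characters left out ...]
 375 373 375 374 374
 375 374 376 372 375 373 375 375 375 374 372 374 375 372 375 375 375 375
 373 373 373 374 375 374 374 374 375 375 372 373 373 373 374 375 360 282
 204 179 176 179 178 180 179 182 180 181 182 171 148 130 156 253 342 368
 372 371 371 369 372 369 369 368 368 368 369 368 368 367 368 369 367 363
 350 352 395 428 437 436 439 437 439 437 440 437 436 439 439 440 441 440
 440 440]
pics/w8.png 361 120 [394 396 393 392 390 391 390 393 393 402 405 405 406 406 404 401 399 399
 395 393 390 390 392 394 396 394 391 390 390 390 387 390 392 394 410 462
 498 504 503 506 504 503 506 504 506 505 503 506 506 486 390 334 326 326
 329 326 328 328 322 327 352 439 492 504 506 503 506 507 506 507]
```

```bash
python3 -m inch '[0.4,0,0.1,0,0.3,0,0,0,0,0,0,0,0,0,0,0,0,0,0,0]'|grep -E "tcp|wri"; python3 -m inch '[-0.4,0,0,0,-0.3,0,0,0,-0.3,0,0,0,0,0,0,0,0,0,0,0]'|grep -E "tcp|wri"; python3 -m inch '[0,0,0,0,0,0,0,0,0,0,0,0,0,0,0,0,0,0,0,0]' 0.41;  python3 -m inch '[0.3,0,-2,0,0.3,0,-4,0,0.2,0,-4,0,0,0,-4,0,0,0,-4,0]'; python3 -m inch '[0,3,-2,0,0,3,0,0,0,0,0,0,0,0,0,0,0,0,0,0]'
python3 - <<'E'
from h import *
import pickle
pickle.dump(eyes.camera_info('wrist'),open('w14.pkl','wb'))
im=eyes.read_camera('wrist')[:,:,::-1];cv2.imwrite('pics/w14.png',im);print(tool()[0])
cv2.imwrite('pics/w14c.png',cv2.resize(im[60:300,120:520],None,fx=2,fy=2,interpolation=cv2.INTER_CUBIC))
E
```

```text
tcp_pos: [0.522, -0.23, 0.0931]
wrist_force: [28.2, 12.7, 17.4]
tcp_pos: [0.5224, -0.2301, 0.0925]
wrist_force: [-1.4, 7.2, 34.4]
clock: 32.1
tcp_pos: [0.5169, -0.2294, 0.0848]
orientation: [-0.001, -0.0, 1.0, 0.001]
wrist_force: [-0.1, 1.0, 1.4]
finger_gap: 0.0601
grip_force: 0.0
clock: 32.52
tcp_pos: [0.5088, -0.2294, 0.2668]
orientation: [-0.001, -0.0, 1.0, 0.0]
wrist_force: [0.5, -1.2, -0.4]
finger_gap: 0.0601
grip_force: 0.0
clock: 32.93
tcp_pos: [0.5092, -0.1697, 0.2848]
orientation: [-0.001, -0.001, 1.0, 0.0]
wrist_force: [0.9, -0.5, 0.3]
finger_gap: 0.06
grip_force: 0.0
[ 0.50917243 -0.17008672  0.28461264]
```

View pics/w14c.png

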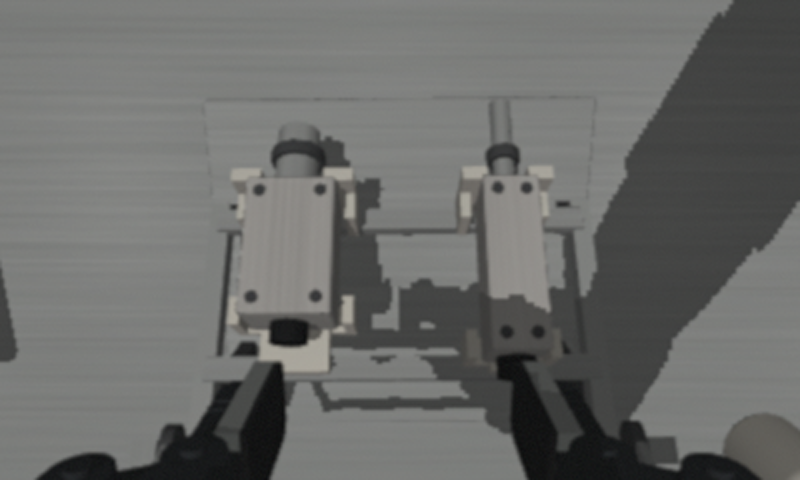

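The last view shows both heads flat in their seats, their front faces at the stop posts and the nozzles through the notches (wide at (300,150), narrow at (503,150) in the crop). Next is the bar: I close the fingers, go over and behind the rod, and push it over.

```bash
python3 -m inch '[0,0,-4,0,-3.4,0,0,0,-3.4,0,0,0,-3.4,0,0,0,-3.4,0,0,0]' -1 40; python3 -m inch '[0,0,0,0,0,0,0,0,0,0,3.2,0,0,0,3.2,0,0,0,0,0]'; python3 -m inch '[0,0,0,0,0,0,0,0,0,0,0,0,0,0,0,0,0,0,0,0]'
```

```text
clock: 33.4
tcp_pos: [0.6466, -0.1709, 0.3248]
orientation: [-0.0, 0.0, 1.0, 0.0]
wrist_force: [-0.6, -0.1, 1.1]
finger_gap: 0.0003
grip_force: 0.0
clock: 33.82
tcp_pos: [0.6403, -0.1687, 0.2538]
orientation: [-0.007, 0.0, 1.0, 0.003]
wrist_force: [-0.1, 0.3, -1.9]
finger_gap: 0.0001
grip_force: 0.0
clock: 34.23
tcp_pos: [0.6463, -0.1699, 0.264]
orientation: [0.002, -0.001, 1.0, -0.001]
wrist_force: [0.0, 0.5, -1.0]
finger_gap: -0.0001
grip_force: 0.0
```

```bash
for i in 1; do python3 -m inch '[1,0,0.3,0,0.8,0,0,0,0.8,0,0,0,0.8,0,0,0,0.8,0,0,0]'; python3 -m inch '[0.8,0,0,0,0.8,0,0,0,0.7,0,0.2,0,0.7,0,0.3,0,0.7,0,0.3,0]'; python3 -m inch '[0.7,0,0.3,0,0.7,0,0.3,0,0.5,0,0.5,0,0.5,0,0.5,0,0,0,0,0]'; python3 -m inch '[0.5,0,0.5,0,0.5,0,0.5,0,0.3,0,0.5,0,0.3,0,0.6,0,0,0,0,0]';  done | grep -E "tcp|wri"
python3 - <<'E'
from h import *
im=eyes.read_camera('scene')[:,:,::-1];cv2.imwrite('pics/s2.png',im);print(tool()[0])
for u in(165,185): print(im[150:240,u].astype(int).sum(1))
E
```

```text
tcp_pos: [0.604, -0.1698, 0.2601]
wrist_force: [1.9, -0.0, 1.1]
tcp_pos: [0.5655, -0.1695, 0.2505]
wrist_force: [1.3, -0.1, 1.0]
tcp_pos: [0.5406, -0.1692, 0.2334]
wrist_force: [-0.5, 0.8, -0.8]
tcp_pos: [0.5254, -0.1695, 0.2122]
wrist_force: [0.6, 0.1, -0.3]
[ 0.52553282 -0.16941966  0.21278625]
[468 472 472 469 472 477 479 484 482 482 473 482 487 475 460 451 402 334
 293 289 279 275 315 330 354 377 410 437 445 455 457 461 468 479 477 467
 474 479 469 470 476 466 477 478 472 479 475 475 474 468 468 463 475 470
 474 474 470 466 473 483 483 487 483 486 492 494 491 467 409 366 366 321
 246 216 311 439 494 502 488 496 491 498 494 493 492 478 470 454 404 378]
[ 79  72  61  82 149 274 386 468 488 490 491 500 504 500 497 464 366 296
 386 471 491 500 494 485 485 487 478 483 486 477 479 477 467 481 475 477
 473 481 463 473 469 476 476 479 478 473 476 482 487 453 402 329 193  89
  63  56  81  62  59 143 256 293 333 413 468 481 485 455 400 362 371 401
 446 467 467 468 473 483 489 466 347 244 224 289 431 486 495 502 497 498]
```

Run:
```python
from fit import *
T=np.load('rack.npy');T[2]-=.004
k=eyes.camera_info('scene')
def rod(a,y): return w(T,(145-85*np.cos(a),y,48+85*np.sin(a)))
for a in (2.5,2.4,2.2,2,1.8,1.6,1.4,1.2,1.0,.8,.6,.4,.2,0):print(a,rod(a,0).round(3),[proj(k,rod(a,y)).round(1).tolist() for y in(-60,70)])
A=cv2.imread('pics/scene0.png').astype(int).sum(2);B=cv2.imread('pics/s2.png').astype(int).sum(2)
for u in (160,168,176,216,224,232): d=B[:,u]-A[:,u]; print(u,[(r,int(d[r])) for r in range(100,230) if abs(d[r])>60])
```

```text
2.5 [ 0.613 -0.165  0.26 ] [[169.0, 171.5], [225.8, 171.5]]
2.4 [ 0.605 -0.166  0.262] [[169.9, 168.9], [226.3, 168.9]]
2.2 [ 0.588 -0.166  0.264] [[171.8, 164.5], [227.5, 164.6]]
2 [ 0.571 -0.166  0.262] [[173.9, 161.6], [228.7, 161.6]]
1.8 [ 0.555 -0.166  0.258] [[176.2, 160.0], [230.1, 160.1]]
1.6 [ 0.54  -0.166  0.25 ] [[178.5, 159.9], [231.5, 160.0]]
1.4 [ 0.526 -0.166  0.239] [[180.7, 161.2], [232.8, 161.2]]
1.2 [ 0.516 -0.166  0.226] [[182.8, 163.7], [234.0, 163.7]]
1.0 [ 0.508 -0.166  0.211] [[184.6, 167.3], [235.1, 167.3]]
0.8 [ 0.503 -0.166  0.195] [[186.2, 171.8], [236.1, 171.8]]
0.6 [ 0.501 -0.166  0.178] [[187.5, 177.1], [236.8, 177.1]]
0.4 [ 0.503 -0.166  0.161] [[188.4, 182.9], [237.4, 182.8]]
0.2 [ 0.508 -0.166  0.145] [[189.0, 189.0], [237.7, 189.0]]
0 [ 0.517 -0.166  0.13 ] [[189.1, 195.3], [237.8, 195.3]]
160 [(167, 95), (168, 201), (169, 192), (170, 81), (187, -82), (188, -85), (189, -115), (190, -119), (191, -69)]
168 [(166, -80), (167, -100), (169, 166), (170, 78)]
176 [(142, -131), (143, -245), (144, -338), (145, -364), (146, -331), (147, -206), (148, -78), (16
[... 496 characters left out ...]
-89)]
224 [(139, -150), (140, -303), (141, -345), (142, -384), (143, -388), (144, -372), (145, -351), (146, -321), (147, -241), (148, -145), (166, -64), (167, -86), (168, 80), (169, 172), (170, 74), (208, -61), (209, -72), (210, -72), (211, -61), (212, -71), (214, -64), (215, -87), (216, -124), (217, -107), (218, -88), (219, -84), (220, -66)]
232 [(166, -89), (167, -87), (168, 96), (169, 171), (170, 79), (198, -106), (199, -138), (200, -165), (201, -229), (202, -331), (203, -383), (204, -402), (205, -401), (206, -420), (207, -387), (208, -332), (209, -227), (210, -110), (211, -66), (212, -86), (213, -133), (214, -129), (215, -116), (216, -111), (217, -96), (218, -74), (219, -81), (220, -73)]
```

```bash
for i in 1; do python3 -m inch '[-0.5,0,0,0,0,0,-1.5,0,0,0,-1.3,0,1.2,0,0,0,1.2,0,0,0]'; python3 -m inch '[0,0,0,0,0,0,0.5,0,0,0,0.8,0,0.1,0,0.8,0,0.1,0,0.8,0]'; python3 -m inch '[0,0,0.8,0,0,0,0.8,0,0,0,0.8,0,-0.1,0,0.8,0,-0.1,0,0.7,0]'; python3 -m inch '[-0.2,0,0.6,0,-0.2,0,0.6,0,-0.2,0,0.5,0,-0.2,0,0.3,0,0,0,0,0]';  done | grep -E "tcp|wri"
```

```text
tcp_pos: [0.5084, -0.1699, 0.2427]
wrist_force: [-0.2, -0.2, 0.2]
tcp_pos: [0.5055, -0.1695, 0.2113]
wrist_force: [0.1, -0.1, -0.4]
tcp_pos: [0.5074, -0.1695, 0.1726]
wrist_force: [0.0, 0.7, 1.4]
tcp_pos: [0.5156, -0.1695, 0.1529]
wrist_force: [-0.1, 0.4, -0.0]
```

```bash
for i in 1; do python3 -m inch '[0,0,0.3,0,0,0,0.2,0,0,0,0.2,0,0,0,0,0,0,0,0,0]'; python3 -m inch '[0,0,0.2,0,0,0,0.2,0,0,0,0,0,0,0,0,0,0,0,0,0]'; python3 -m inch '[0,0,0.3,0,0,0,0.2,0,0,0,0,0,0,0,0,0,0,0,0,0]'; done | grep -E "tcp|wri";  python3 - <<'E'
from h import *
im=eyes.read_camera('scene')[:,:,::-1];cv2.imwrite('pics/s3.png',im)
A=cv2.imread('pics/scene0.png').astype(int).sum(2);B=im.astype(int).sum(2)
for u in (176,180,216,224,232): d=B[:,u]-A[:,u]; print(u,[(r,int(d[r])) for r in range(160,215) if abs(d[r])>60])
E
```

```text
tcp_pos: [0.5159, -0.1698, 0.1476]
wrist_force: [-0.2, 0.2, 5.1]
tcp_pos: [0.5161, -0.1699, 0.1471]
wrist_force: [-7.3, 4.2, 27.2]
tcp_pos: [0.5163, -0.17, 0.1466]
wrist_force: [-17.2, 8.0, 54.4]
176 [(167, 101), (168, 209), (169, 213), (170, 74), (195, -75), (196, -151), (197, -79)]
180 [(168, 178), (169, 202), (170, 85), (195, -68), (196, -154), (197, -96), (203, -72), (204, -101), (205, -130), (206, -110), (207, -81)]
216 [(160, -387), (161, -383), (162, -398), (163, -409), (164, -388), (165, -391), (166, -330), (167, -181), (169, 143), (170, 77), (174, -111), (175, -263), (176, -376), (177, -393), (178, -393), (179, -410), (180, -386), (181, -231), (182, -77), (193, -99), (194, -173), (195, -202), (196, -161)]
224 [(160, -172), (161, -313), (162, -339), (163, -343), (164, -326), (165, -326), (166, -331), (167, -309), (168, -233), (169, -205), (170, -340), (171, -398), (172, -342), (173, -277), (174, -161), (175, -67), (193, -91), (194, -174), (195, -206), (196, -155), (209, -70), (210, -72), (211, -67), (212, -70)]
232 [(167, 97), (168, 213), (169, 208), (170, 78), (194, -105), (195, -185), (196, -187), (197, -122), (198, -107), (199, -137), (200, -160), (201, -231), (202, -340), (203, -393), (204, -394), (205, -414), (206, -428), (207, -375), (208, -322), (209, -223), (210, -117), (211, -65), (212, -88), (213, -137), (214, -134)]
```

```bash
for i in 1; do python3 -m inch '[0,0,-0.8,0,0,0,-2,0,0,0,-4,0,0,0,-4,0,0,0,-4,0]'; python3 -m inch '[0,0,-3,0,0,0,0,0,0,0,0,0,0,0,0,0,0,0,0,0]'; done;  python3 - <<'E'
from h import *
im=eyes.read_camera('scene')[:,:,::-1];cv2.imwrite('pics/s4.png',im)
T=eyes.read_camera('top')[:,:,::-1];cv2.imwrite('pics/t4.png',T)
A=cv2.imread('pics/scene0.png').astype(int).sum(2);B=im.astype(int).sum(2)
for u in (176,180,216,224): d=B[:,u]-A[:,u]; print(u,[(r,int(d[r])) for r in range(160,215) if abs(d[r])>60])
# jug / bottle regions unchanged?
print(np.abs(B-A)[245:300,300:400].mean(), np.abs(B-A)[300:370,130:260].mean())
w=eyes.read_camera('wrist')[:,:,::-1];cv2.imwrite('pics/w15.png',w)
E
```

```text
clock: 39.33
tcp_pos: [0.5146, -0.1693, 0.2869]
orientation: [-0.001, -0.001, 1.0, 0.0]
wrist_force: [1.3, -0.8, 0.1]
finger_gap: -0.0003
grip_force: 0.0
clock: 39.75
tcp_pos: [0.5147, -0.1693, 0.3139]
orientation: [-0.001, -0.001, 1.0, 0.001]
wrist_force: [0.4, 0.5, -0.6]
finger_gap: 0.0
grip_force: 0.0
176 [(167, 106), (168, 209), (169, 206), (170, 81), (195, -81), (196, -161), (197, -82)]
180 [(167, 102), (168, 205), (169, 206), (170, 73), (195, -76), (196, -155), (197, -90), (203, -75), (204, -110), (205, -126), (206, -103), (207, -82), (211, -61)]
216 [(167, 96), (168, 185), (169, 198), (170, 82), (195, -115), (196, -152)]
224 [(167, 88), (168, 178), (169, 194), (170, 77), (195, -119), (196, -150), (209, -74), (210, -75), (211, -68), (212, -70), (213, -61), (214, -63)]
13.754909090909091 14.352197802197802
```

```bash
python3 -c "
from workcell import env
print(env.hand_in())"
```

```text
the job is handed in; nothing more can be done
None
```

I laid both heads flat in their own seats and slid them against the foot stops. I then swung the bar down to its closed stop and let go; the job was handed in at about 40 s, with the jug and bottle not disturbed.

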